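# Put the oil jar away through the sprung flap of the vented box

## Task

Put the separating-oil jar (the slim round jar with a black screw lid) away in the vented box: push it, foot first, in through the self-closing flap in the box's sloping face until it has gone all the way down into the tilted well and the flap has shut behind it. Then press the fan button on top of the box's side unit fully down once and let it go. Leave the dropper bottle and the paste pot standing where they are.

Things in the scene. Friction and masses are not known exactly. Their poses are not given: they have to be found in the camera images.
- oil_jar: slim round jar, pale body with a black screw lid, 39 mm in diameter and 76 mm tall, 0.15 kg, closed and rigid, standing upright. Origin: centre of its underside; z runs up to the lid. It stands in one of three places in a row, with the dropper bottle and the paste pot in the other two.
- dropper: bystander: squeeze dropper bottle 36 mm in diameter, 100 mm tall with a narrow pointed nozzle. Origin: centre of its underside, z up.
- paste_pot: bystander: short wide round pot with a black lid, 49 mm in diameter, 52 mm tall. Origin: centre of its underside, z up.
- vent_box: fixed white box, 148 mm deep (x), 114 wide (y), 117 high in front, 172 at the back; between, a steel face slopes 30 degrees from level, down towards the robot. Grey fan unit, 130 x 84 mm, 112 high, joined to its right (-y) side. Origin: on the bench under the white box's middle; z up, front faces -x. The way in is square to the face: along (0.5, 0, -0.866) in the box's frame, 30 degrees from vertical.
- shield (a point): middle of the top edge of a fixed clear vapour shield, 96 mm wide, that stands over the mouth, parallel to the way in: 76 mm up the slope (along the box's (0.866, 0, 0.5)) from the mouth's centre line, reaching 95 mm out from the face. A gripper cannot come straight down on the mouth; it must lean like the shield.
- mouth (a point): centre of the mouth in the plane of the sloping face, at (-33, 0, 142) mm in the box's frame. The mouth measures 54 mm along the slope and 76 mm across (y). The straight well behind it keeps that width; the jar slides down its lower wall, 27 mm below the centre line, on the robot's side. The well ends 135 mm in from the face in a rubber pad.
- well_bottom (a point): where the centre of the jar's foot lies when the jar is fully home, leaning on the well's lower wall; at (28, 0, 21) mm in the box's frame (the jar may lie up to 18 mm to either side).
- flap (a joint): flap angle (rad): 0 shut, grows inward to 1.5. Dark steel plate 52 mm along the slope, 73 wide, hinged along the mouth's upper edge, 27 mm up from its centre. A spring (0.025-0.033 N m) shuts it; the jar's weight alone does not open it, a push of 2 to 5 N does. It shuts only once the jar's lid end is about 55 mm in from the face.
- flap_edge (a point): middle of the free (lower) edge of the flap, 52 mm from its hinge. Flap and well are polished: a jar whose foot has been pushed 40 mm or more in from the face slides the rest of the way by its own weight when let go; one let go sooner may stay stuck or be turned out again by the flap. A jar that hangs can be pushed on with closed fingers.
- fan_button (a joint): travel of the fan button (m): 0 up, 0.006 fully down, pressed downward; a spring of about 4 N at full travel returns it.
- fan_button_top (a point): centre of the top of the round grey fan button, 28 mm in diameter, in a black housing on the flat top of the grey fan unit; its top is level and faces up.
Not all that is in view belongs to the job. Leave any red look-alike of the oil_jar alone.

How it is judged:
By the outcome, as a careful person would: the job done as asked, in the order asked, and still so for the second after the job is handed in, with the robot touching nothing.
It also fails if it takes over 58 s, if anything falls off the work surface, if the arm or the gripper's body presses on something with over 40 N, if the wrist force passes 120 N, or if a joint passes its speed limit or range.

## Robot

A 7-joint arm with a two-finger parallel gripper is mounted at the origin on a cart in front of the work surface, level with it; the furniture and walls round the work are solid. World frame = base frame: x ahead of the robot, y to its left, z up, the work surface at z = 0. Lengths are in mm, angles in rad, forces in N, time in s.
With the tool pointing down it reaches from about 400 to 850 mm from the base axis. Payload 6.9 kg.
Tool frame: the origin (TCP) lies midway between the tips of the shut fingers; the grasp point (between the pads) lies 19 mm behind it; z points along the fingers, y is the line along which they close (so a half turn about z gives the same grasp; the last joint's range is limited). The gripper opens to 85 mm and grips with 20 to 120 N. Pads are 22 mm wide; open, the fingers measure 114 mm over their backs; the gripper's body (76 mm by 85 mm) begins 54 mm behind the grasp point. The pads swing forward as they close: fully open they stand 13 mm farther back than shut.
Start: joints at [1.403, 0.507, -0.238, 1.5, 0.126, 1.149, -0.155], TCP at [168.965, -601.716, 231.275] pointing down, gripper open.
Joint ranges: [-3.08, 3.08], [-0.24, 2.05], [-1.43, 1.35], [0, 2.5], [-1.52, 4.66], [0.17, 1.96], [-2.89, 2.89]. Speed limits (rad/s): [2.39, 2.39, 3.14, 3.14, 3.14, 3.14, 3.14].

## Interface

Orientations are given as a 3x3 rotation matrix whose columns are the frame's x, y, z axes.
In Python, from cell import ctrl, jaws, cams, ticket gives the robot as it stands. Calls block until the motion is done:
- ctrl.movep(position, orientation): joint-space move of the TCP to a pose.
- ctrl.movel(position, rot=None, max_speed=150, max_force=None): straight line of the TCP; rot=None keeps the orientation; max_speed is the mean speed in mm/s. With max_force (N) it stops when the force on the tool has changed by that much, and returns True; else False.
- ctrl.move_j(angles): joint-space move.
- jaws.grip(opening, newtons=None): finger opening in mm; newtons is the grip in N (None keeps the last); returns when the fingers have stopped.
- ctrl.pause(seconds).
- ctrl.solve_ik(position, orientation): joint angles nearest the present ones, or None.
- ctrl.state(): the state.
- cams.camera(name): name is "side" or "top"; returns a dict with "pixels" (400x640x3 uint8, red, green, blue), "vfov" (degrees; the focal length in pixels is half the picture's height over the tangent of half this angle, whatever the lens; pixels are square), "cx", "cy" (the principal point, pixels), "R" (3x3) and "t" (3): a world point X has camera coordinates R X + t. Camera axes: x right, y down, z forward; pixel columns grow to the right and rows downward; lengths in mm; the calibration is good to about 2 mm. A picture is of the moment at which its call begins. There is no depth.
A pose or a line that the arm cannot do raises ctrl.Unreachable and nothing moves.
- ticket.job_done(): hands the job in; it is judged then, once.
Trained networks look in a picture, given as the dict that the camera call returned (one of the last four; its "shot" number tells which), for a name from the list of things; names that differ only in an ending like _2 or _b are one class to them, and where a whole thing is asked for, a point or a joint stands for the part that bears it (a point fixed in the world has none). Each returns a list of dicts, best first, with "conf" (0 to 1); they miss things now and then, are a little off and sometimes report something else, mostly with a low value. They report only what shows in the picture. A call takes as long as a camera call. They do not tell look-alikes from the thing itself.
- cams.find_in(target, picture): "box" ([centre column, centre row, width, height] in pixels, round what is visible of it).
- cams.masks_of(target, picture): "pixels" (400x640 bool, what is visible of it) and "box" ([centre column, centre row, width, height] in pixels, round what is visible of it).
The state is a dict: "time": time; "qpos": joint angles; "qd": joint speeds; "tau": joint torques, N m; "ee_pos": TCP position; "tcp_rot": TCP orientation; "contact_force": force on the tool from outside, world axes, zero at the start; "wrist_torque": the same for the moment, N m; "finger_gap": finger opening in mm; "gripper_force": force on a finger pad.
Only numpy, scipy, OpenCV 4.12 (cv2) and the standard library are available. Lean on these libraries where they do the work, as an engineer would, in place of code of your own. Each camera call takes 0.05 s, during which the arm holds its last target. There are 200 camera calls.

## Working session

There is one attempt and no reset: what is moved stays moved. The work goes in short steps, each a Python script; the robot and the scene stay as the last script left them, time stands still between calls to the robot, and variables do not carry over. Pictures are saved under pics/ and viewed, at most 10 in all, crops included, and the job is handed in when it is done.

```bash
ls; mkdir -p pics; cat > h.py <<'E'
import numpy as np, cv2
from cell import ctrl, jaws, cams, ticket
def K(c):
    f=c["pixels"].shape[0]/2/np.tan(np.radians(c["vfov"])/2); return f
def proj(c,X):
    p=np.array(c["R"])@np.array(X,float)+np.array(c["t"]); f=K(c)
    return np.array([c["cx"]+f*p[0]/p[2], c["cy"]+f*p[1]/p[2]])
def ray(c,u,v):
    f=K(c); R=np.array(c["R"]); d=R.T@np.array([(u-c["cx"])/f,(v-c["cy"])/f,1]); o=-R.T@np.array(c["t"]); return o,d/np.linalg.norm(d)
def atz(c,u,v,z):
    o,d=ray(c,u,v); return o+d*(z-o[2])/d[2]
def tri(c1,p1,c2,p2):
    o1,d1=ray(c1,*p1);o2,d2=ray(c2,*p2)
    s=np.linalg.lstsq(np.stack([d1,-d2],1),o2-o1,rcond=None)[0]
    a,b=o1+s[0]*d1,o2+s[1]*d2
    return (a+b)/2,np.linalg.norm(a-b)
def save(c,name,crop=None,k=1):
    im=c["pixels"][:,:,::-1]
    if crop: im=im[crop[1]:crop[3],crop[0]:crop[2]]
    cv2.imwrite("pics/"+name,cv2.resize(im,None,fx=k,fy=k,interpolation=cv2.INTER_CUBIC))
E
python3 - <<'E'
from h import *
np.set_printoptions(precision=1,suppress=True)
for n in ["side","top"]:
    c=cams.camera(n); save(c,n+"0.png")
    print(n,c["vfov"],c["cx"],c["cy"],"cam at",-np.array(c["R"]).T@c["t"],"fwd",np.array(c["R"])[2])
    for t in ["oil_jar","dropper","paste_pot","vent_box","shield","mouth","flap","flap_edge","fan_button","fan_button_top","well_bottom"]:
        print(t,[(np.array(d["box"]),round(d["conf"],2)) for d in cams.find_in(t,c)])
print(ctrl.state()["time"])
E
```

```text
pics
side 56.785410767477366 316.24818690473415 195.5226096091047 cam at [ 379.4 -892.1  638.3] fwd [ 0.2  0.9 -0.5]
oil_jar [(array([306.6, 311.2,  20.4,  41.1]), 0.96), (array([276.5, 294.5,  16. ,  38.2]), 0.75), (array([315.2, 351.5,  16.6,  41.8]), 0.69)]
dropper [(array([295.1, 237.8,   8.4,  25.7]), 0.86)]
paste_pot [(array([302.7, 267.1,  22.8,  27.6]), 0.58)]
vent_box [(array([340.2, 162.8,  65.9,  95.8]), 0.72)]
shield [(array([338.4, 165.2,  60.6,  91.6]), 0.59)]
mouth [(array([339.9, 162.2,  62.9,  93.1]), 0.68), (array([292.8, 236.1,  12.8,  29.1]), 0.55)]
flap [(array([342.6, 163.7,  64. ,  93.5]), 0.69), (array([327.5, 156.4,  22.4,  15.4]), 0.45)]
flap_edge [(array([339.9, 171.9,   3.4,   6.2]), 0.71), (array([324.8, 156.2,  14.9,  18.1]), 0.47)]
fan_button [(array([302.4, 270.1,  20.7,  30.3]), 0.73), (array([339.1, 169.8,   4.2,   3.9]), 0.62)]
fan_button_top []
well_bottom [(array([340.4, 163.8,  65.6,  94.2]), 0.67)]
top 51.84251979519927 316.5609958423473 204.669120241917 cam at [ 340.   -92.6 1322.4] fwd [ 0.2 -0.  -1. ]
oil_jar [(array([393.6, 243.9,  12.2,  15.9]), 0.73), (array([377.3, 263.2,  14. ,  13.1]), 0.63), (array([428.6, 242.5,  23.2,  12.4]), 0.49)]
dropper [(array([307. , 241.8,  13.6,  12.4]), 0.58)]
paste_pot [(array([347.8, 240.3,  15.9,  19.3]), 0.64)]
vent_box [(array([218.2, 180.4,  83.3,  61.5]), 0.63)]
shield [(array([218.9, 179.9,  87.9,  64. ]), 0.91)]
mouth [(array([221. , 182.2,  84. ,  62.1]), 0.74)]
flap [(array([206.4, 188.9,  31.1,  21.7]), 0.55)]
flap_edge [(array([205.6, 185.5,  30.5,  20.6]), 0.63)]
fan_button [(array([242.6, 181.3,   6.1,  11.3]), 0.6)]
fan_button_top [(array([243.7, 184.4,   8. ,   8.4]), 0.47)]
well_bottom [(array([217.3, 180.6,  81.3,  67.1]), 0.9)]
1.2
```

View pics/side0.png

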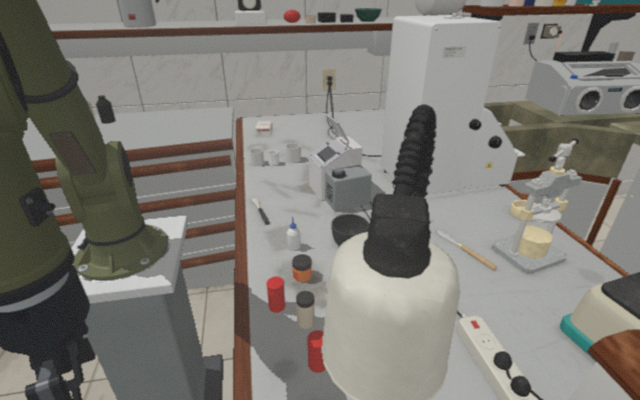

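View pics/top0.png

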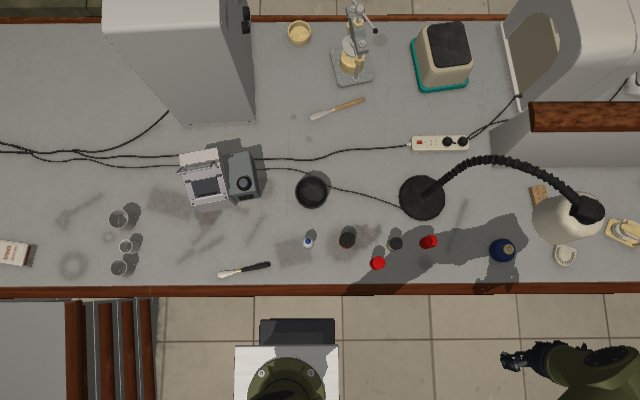

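The side view has three jar-like things. Red ones are at (276,294) and (316,351), and a pale body with a black lid is at (306,311), which is (394,243) in the top view. The pale one fits the description. The dropper is at (294,238), the paste pot at (302,268), the box at about (335,165) and the grey fan unit at (347,187). I'll confirm with enlarged crops.

```bash
python3 - <<'E'
from h import *
np.set_printoptions(precision=1,suppress=True)
s=cams.camera("side"); t=cams.camera("top")
np.save("s.npy",s,allow_pickle=True); np.save("t.npy",t,allow_pickle=True)
def crop(c,b,k): 
    return cv2.resize(c["pixels"][b[1]:b[3],b[0]:b[2],::-1],None,fx=k,fy=k,interpolation=cv2.INTER_CUBIC)
A=crop(s,(300,110,380,220),5); B=crop(t,(170,140,270,215),4)
cv2.imwrite("pics/boxs.png",A)
C=np.zeros((590,800,3),np.uint8); C[:300,:400]=B
J=crop(s,(255,255,335,375),4); C[:480,400:720]=J
J2=crop(t,(350,225,450,275),4); C[310:510,:400]=J2
cv2.imwrite("pics/mix.png",C)
for n,ps,pt,z in [("jar",(306.6,311.2),(393.6,243.9),76),]:
    print("jar top est from side lid", atz(s,305.5,297,76),"top",atz(t,394.5,243,76))
for tn in ["oil_jar","dropper","paste_pot"]:
  for c in (s,t):
    for d in cams.masks_of(tn,c):
        m=d["pixels"]; v,u=np.nonzero(m); print(tn,d["conf"],d["box"],u.min(),u.max(),v.min(),v.max(),"mean",u.mean(),v.mean(),"med rgb",np.median(c["pixels"][m],axis=0))
print("red", atz(t,377,263,76),atz(t,429,242,76),"lamp base",atz(t,422,198,20), "pot",atz(t,347.8,240,52))
E
```

```text
jar top est from side lid [ 456.4 -339.3   76. ] top [ 456.1 -332.1   76. ]
oil_jar 0.79 [317.3, 352.2, 16.8, 42.5] 307 325 330 372 mean 315.54140127388536 351.29140127388536 med rgb [133.   56.5  54. ]
oil_jar 0.73 [307.1, 310.6, 24.0, 38.1] 296 315 291 328 mean 305.35130718954247 309.2156862745098 med rgb [129. 122. 109.]
oil_jar 0.56 [276.4, 295.2, 19.5, 38.9] 267 285 276 313 mean 275.69370860927154 294.77317880794703 med rgb [136.  60.  57.]
oil_jar 0.47 [293.8, 233.9, 11.3, 29.8] 287 300 219 249 mean 293.4871794871795 236.72756410256412 med rgb [152. 152. 150.]
oil_jar 0.7 [394.7, 242.5, 12.8, 14.0] 387 401 238 249 mean 393.7132352941176 243.625 med rgb [40.5 39.  37. ]
oil_jar 0.58 [427.8, 243.4, 18.2, 13.1] 419 436 235 248 mean 427.7929292929293 241.34848484848484 med rgb [103.  13.  11.]
oil_jar 0.57 [376.8, 261.9, 16.6, 13.7] 370 384 256 269 mean 377.00666666666666 262.49333333333334 med rgb [170.5  22.   18. ]
dropper 0.79 [294.3, 235.4, 11.8, 32.4] 287 300 219 250 mean 293.20116618075804 236.55393586005832 med rgb [152. 153. 151.]
dropper 0.43 [307.5, 242.4, 13.6, 11.7] 302 313 236 248 mean 307.7647058823529 242.2016806722689 med rgb [121. 118. 124.]
paste_pot 0.95 [302.0, 267.8, 20.2, 30.0] 292 311 254 281 mean 301.7692307692308 267.52182952182955 med rgb [95. 79. 68.]
paste_pot 0.6 [348.0, 240.6, 13.2, 16.9] 339 354 232 248 mean 346.41013824884794 240.06451612903226 med rgb [39. 37. 35.]
red [ 396.5 -276.8   76. ] [ 458.1 -436.9   76. ] lamp base [ 605.9 -438.3   20. ] pot [ 468.9 -192.7   52. ]
```

View pics/mix.png

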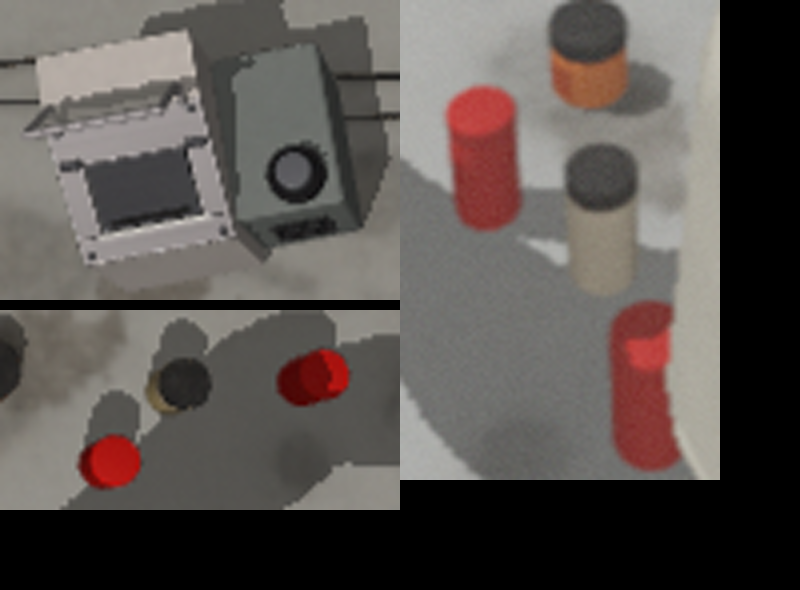

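View pics/boxs.png

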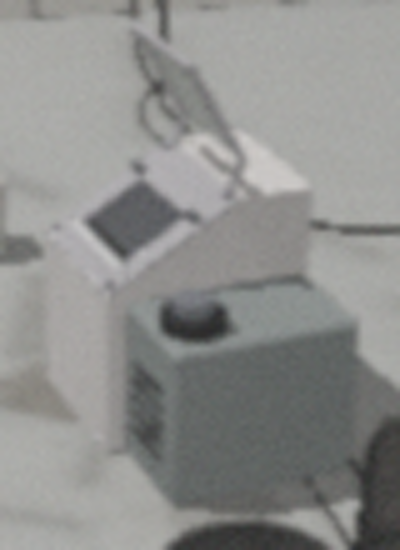

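Confirmed: the jar is the pale one with a black lid, at top (396,243) and side (305,297); the red ones are look-alikes. I'll fit the box pose from its corners.

```bash
cat > fit.py <<'E'
from h import *
from scipy.optimize import least_squares
np.set_printoptions(precision=1,suppress=True)
s=np.load("s.npy",allow_pickle=True).item(); t=np.load("t.npy",allow_pickle=True).item()
T=lambda a,b:(170+(a+.5)/4-.5,140+(b+.5)/4-.5)
S=lambda a,b:(300+(a+.5)/5-.5,110+(b+.5)/5-.5)
def F(u,v): return np.array([-33+.866*u,v,142+.5*u])
pts=[(t,T(85,165),F(27,36.5)),(t,T(190,148),F(27,-36.5)),(t,T(204,207),F(-25,-36.5)),(t,T(108,230),F(-25,36.5)),
(t,T(90,265),(-74,57,117)),(t,T(235,237),(-74,-57,117)),(t,T(37,58),(74,57,172)),(t,T(187,30),(74,-57,172)),
(s,S(145,180),F(27,36.5)),(s,S(195,212),F(27,-36.5)),(s,S(130,257),F(-25,-36.5)),(s,S(85,220),F(-25,36.5)),
(s,S(52,228),(-74,57,117)),(s,S(112,285),(-74,-57,117)),(s,S(310,188),(74,-57,172)),(s,S(112,452),(-74,-57,0))]
def Rz(a): return np.array([[np.cos(a),-np.sin(a),0],[np.sin(a),np.cos(a),0],[0,0,1]])
def w(p,X): return Rz(p[2])@np.array(X,float)+[p[0],p[1],0]
def res(p): return np.concatenate([proj(c,w(p,X))-uv for c,uv,X in pts])
r=least_squares(res,[600,250,0.2],loss="soft_l1",x_scale=[10,10,.1])
if __name__=="__main__":
    print(r.x[:2],"yaw",round(r.x[2],3),"rms",np.sqrt(np.mean(r.fun**2))); print(r.fun.reshape(-1,2))
    p=r.x; print("mouth",w(p,F(0,0)),"well",w(p,(28,0,21)))
    b,e=tri(t,T(296,171),s,S(195,302)); print("button",b,e,"local",Rz(-p[2])@(b-[p[0],p[1],0]))
    j,e=tri(t,(396.0,243.1),s,(305.2,296.8)); print("jar lid",j,e)
    print("dropper",atz(t,308,241,80),atz(s,294,248,0),"pot",atz(t,347,239.5,52),atz(s,302.2,260.5,52))
    for f in pts[:0]: pass
    # IK checks
    from h import ctrl
    print(ctrl.state()["time"])
E
python3 fit.py
```

```text
[651.9 234.2] yaw 0.196 rms 0.8612794462562249
[[ 0.4  0. ]
 [-1.2 -0.7]
 [-0.1  1.2]
 [-0.5  0.4]
 [-0.7  0.1]
 [ 0.9 -0.5]
 [-0.6 -0.5]
 [ 0.6 -1.1]
 [ 0.3 -0.7]
 [-0.9  0.8]
 [-0.6  1.2]
 [ 0.1  0.3]
 [-0.6  0.7]
 [-0.1  2.6]
 [ 2.1 -0.6]
 [-0.2  0.4]]
mouth [619.5 227.8 142. ] well [679.3 239.6  21. ]
button [635.2 119.6 131.1] 0.8530614670990293 local [ -38.7 -109.1  131.1]
jar lid [ 456.  -336.9   74.3] 0.20329432201430725
dropper [464.2 -70.1  80. ] [464.3 -76.1   0. ] pot [ 470.5 -190.2   52. ] [ 470.7 -194.9   52. ]
1.6
```

Box and jar are consistent (lid height 74 vs 76 mm, box rms 0.9 px). The button top comes out at about 131 mm. Next: check reach, then pick.

```bash
cat > plan.py <<'E'
from fit import *
p=r.x; Z=Rz(p[2])
a=Z@[.5,0,-.866]; up=Z@[.866,0,.5]; yb=Z@[0,1,0]
M=w(p,(-33,0,142))
def lean(sgn): y=sgn*yb; return np.stack([np.cross(y,a),y,a],1)
def down(sgn,yaw=0): y=sgn*np.array([-np.sin(yaw),np.cos(yaw),0]); z=np.array([0,0,-1.]); return np.stack([np.cross(y,z),y,z],1)
def ins(d,u=-4): return M+u*up+d*a      # TCP at depth d in from the face
J=np.array([456.,-336.5,0])
B=np.array([635.2,119.6,131])
E
python3 - <<'E'
from plan import *
np.set_printoptions(precision=2,suppress=True)
print(ctrl.state()["tcp_rot"])
for g in (1,-1):
    for n,P,R in [("pick",J+[0,0,45],down(g)),("hi",J+[0,0,300],down(g)),("pre",ins(-130),lean(g)),("in",ins(3),lean(g)),("in2",ins(60),lean(g)),("btn",B,down(g,p[2])),("btn up",B+[0,0,120],down(g,p[2]))]:
        print(g,n,P,ctrl.solve_ik(P,R))
E
```

```text
[[ 0.96  0.27  0.  ]
 [ 0.27 -0.96  0.  ]
 [ 0.   -0.   -1.  ]]
1 pick [ 456.  -336.5   45. ] [ 1.1   0.76 -0.84  1.87  0.74  0.86  1.45]
1 hi [ 456.  -336.5  300. ] [ 1.22  0.5  -1.02  1.53  0.44  1.35  1.72]
1 pre [552.35 214.43 252.58] [ 0.19  0.29 -0.89  2.05  0.88  0.58  0.47]
1 in [617.58 227.37 137.4 ] [ 0.09  0.58 -0.83  2.05  1.41  0.59  0.02]
1 in2 [645.54 232.92  88.04] [-0.03  0.64 -0.63  2.03  1.55  0.5  -0.11]
1 btn [635.2 119.6 131. ] [ 0.33  0.82 -1.06  1.57  0.75  1.21  0.89]
1 btn up [635.2 119.6 251. ] [ 0.35  0.72 -1.14  1.4   0.65  1.42  0.98]
-1 pick [ 456.  -336.5   45. ] [ 0.71  0.63 -0.18  1.88  0.18  0.65 -1.15]
-1 hi [ 456.  -336.5  300. ] [ 0.77  0.37 -0.27  1.54  0.1   1.25 -1.08]
-1 pre [552.35 214.43 252.58] [-0.63  0.22  0.16  2.05  0.3   0.38 -2.11]
-1 in [617.58 227.37 137.4 ] [-0.83  0.53  0.55  2.06 -1.03  0.18 -0.81]
-1 in2 [645.54 232.92  88.04] [-1.09  0.9   1.15  2.04  4.61  0.7  -0.31]
-1 btn [635.2 119.6 131. ] [ 0.12  0.68 -0.6   1.57  0.42  1.03 -1.97]
-1 btn up [635.2 119.6 251. ] [ 0.25  0.63 -0.87  1.4   0.48  1.33 -2.02]
```

```bash
python3 - <<'E'
from plan import *
jaws.grip(85)
ctrl.movep(J+[0,0,180],down(1))
hit=ctrl.movel(J+[0,0,45],max_speed=120,max_force=8)
print("hit",hit,ctrl.state()["ee_pos"])
if not hit:
    jaws.grip(30,60); st=ctrl.state(); print("gap",st["finger_gap"],st["gripper_force"])
    ctrl.movel(J+[0,0,200],max_speed=150)
st=ctrl.state(); print(st["finger_gap"],st["gripper_force"],st["contact_force"],st["time"],st["ee_pos"],st["qpos"])
for n in("side","top"):
    c=cams.camera(n)
    u,v=proj(c,J+[0,0,180]).astype(int); print(n,u,v)
    save(c,n+"1.png")
E
python3 - <<'E'
import cv2,numpy as np
a=cv2.imread("pics/side1.png");b=cv2.imread("pics/top1.png")
cv2.imwrite("pics/lift.png",np.hstack([cv2.resize(a[150:400,200:400],None,fx=2,fy=2),cv2.resize(b[150:400,300:500],None,fx=2,fy=2)]))
E
```

```text
hit False [ 456.5 -336.6   45.7]
gap 37.086866039154486 59.79436442255974
36.92627510783225 60.04817448556423 [-0.9  0.4 -1.7] 6.3333 [ 455.4 -336.4  199.1] [ 1.2  0.6 -1.   1.7  0.5  1.1  1.6]
side 304 256
top 403 239
```

View pics/lift.png

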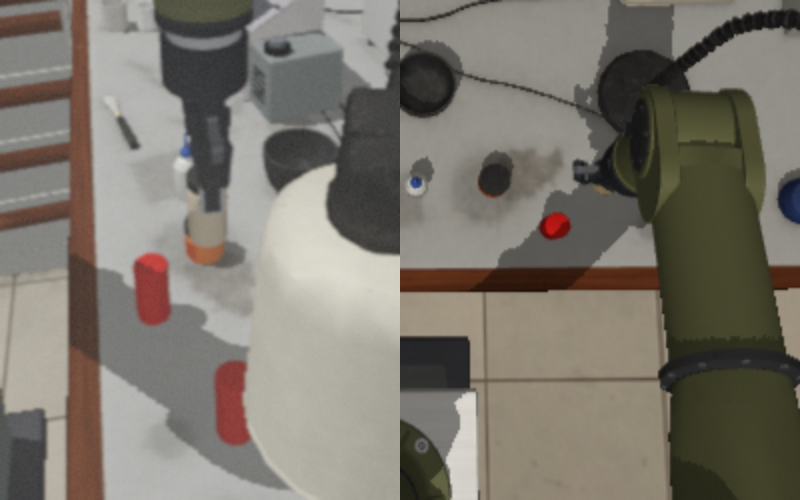

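The jar is lifted, in the side crop at (207,215), gap steady at 37 mm with 60 N. Nothing else moved. Moving to the mouth.

```bash
python3 - <<'E'
from plan import *
ctrl.movel([465,-120,280],max_speed=250)
ctrl.movep(ins(-130),lean(1))
hit=ctrl.movel(ins(-62),max_speed=120,max_force=10)
st=ctrl.state(); print(hit,st["finger_gap"],st["contact_force"],st["time"],st["ee_pos"],ins(-62),st["qpos"])
A=[]
for n in("side","top"):
    c=cams.camera(n); np.save(n[0]+"2.npy",c,allow_pickle=True)
    foot=ins(-62)+45*a; print(n,proj(c,foot),proj(c,M))
    im=c["pixels"][:,:,::-1]; b=(290,80,390,220) if n=="side" else (150,130,290,250)
    A.append(cv2.resize(im[b[1]:b[3],b[0]:b[2]],None,fx=4,fy=4,interpolation=cv2.INTER_CUBIC))
    x=proj(c,foot); cv2.circle(A[-1],(int((x[0]-b[0])*4),int((x[1]-b[1])*4)),3,(0,255,0),-1)
C=np.zeros((560,960,3),np.uint8); C[:560,:400]=A[0]; C[:480,400:960]=A[1]
cv2.imwrite("pics/pre.png",C[:,:800])
E
```

```text
False 37.45997138199635 [ 0.2  0.4 -1.2] 9.5167 [585.9 220.7 193.9] [585.7 221.  193.7] [-0.1  0.4 -0.6  2.1  1.   0.4  0.3]
side [323.5 150.5] [326.7 153.5]
top [205.6 190.1] [206.1 187.1]
```

View pics/pre.png

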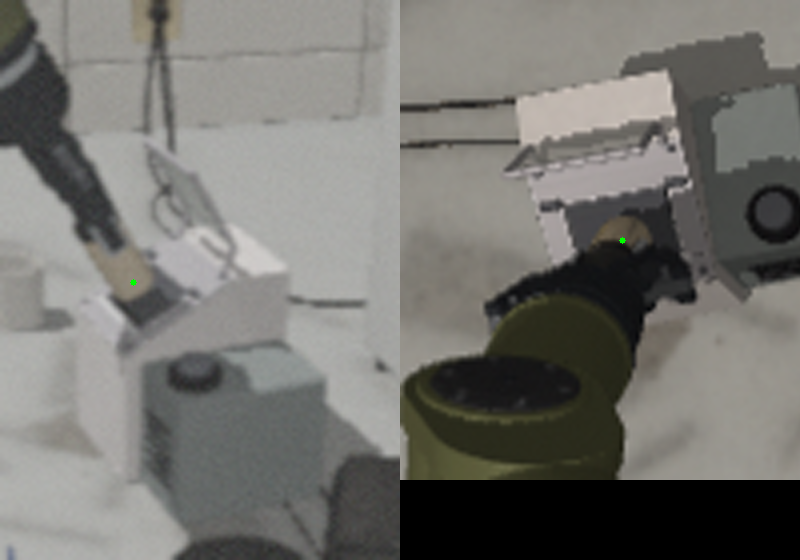

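The jar's foot is at side crop (133,285) and top crop (622,238), centred over the dark flap (565–675) as predicted. Inserting.

```bash
python3 - <<'E'
from plan import *
hit=ctrl.movel(ins(3),max_speed=40,max_force=15)
st=ctrl.state(); d=(st["ee_pos"]-M)@a; print(hit,"depth",d,"u",(st["ee_pos"]-M)@up,st["finger_gap"],st["contact_force"],st["time"])
if d>-3:
    jaws.grip(75); ctrl.pause(0.7)
    ctrl.movel(ins(-110),max_speed=150)
st=ctrl.state(); print(st["finger_gap"],st["contact_force"],st["time"])
A=[]
for n in("side","top"):
    c=cams.camera(n)
    im=c["pixels"][:,:,::-1]; b=(290,80,390,220) if n=="side" else (160,130,260,250)
    A.append(cv2.resize(im[b[1]:b[3],b[0]:b[2]],None,fx=4,fy=4,interpolation=cv2.INTER_CUBIC))
C=np.zeros((560,800,3),np.uint8); C[:560,:400]=A[0]; C[:480,400:]=A[1]
cv2.imwrite("pics/in1.png",C)
E
```

```text
False depth 2.8247946255472507 u -3.9143045083211483 37.047393358708604 [-1.2 -0.2 -1.8] 11.3917
74.82075378322358 [ 0.  -1.   0.2] 13.45
```

View pics/in1.png

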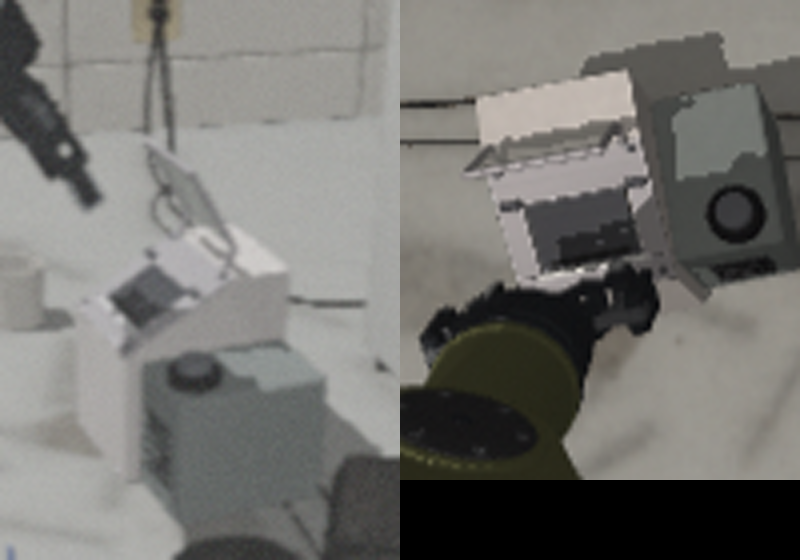

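The jar has gone in and the mouth shows only the dark flap, at side crop (150,295) and top crop (580,230). I'll recheck that after clearing the shadow. Now the button.

```bash
python3 - <<'E'
from plan import *
ctrl.movel(ins(-170),max_speed=200)
B2=B+np.array([-1,-3,0]); R=down(1,p[2])
jaws.grip(0,30)
ctrl.movep(B2+[0,0,110],R)
c=cams.camera("top"); A=[cv2.resize(c["pixels"][140:240,165:265,::-1],None,fx=4,fy=4,interpolation=cv2.INTER_CUBIC)]
ctrl.movel(B2+[0,0,15],max_speed=150,max_force=15)
h=ctrl.movel(B2+[0,0,-12],max_speed=15,max_force=2); z1=ctrl.state(); print(h,z1["ee_pos"],z1["contact_force"])
if h:
    h=ctrl.movel(B2+[0,0,z1["ee_pos"][2]-131-9],max_speed=12,max_force=15); st=ctrl.state(); print(h,st["ee_pos"],st["contact_force"],st["time"])
c=cams.camera("side"); A.append(cv2.resize(c["pixels"][100:200,310:410,::-1],None,fx=4,fy=4,interpolation=cv2.INTER_CUBIC))
cv2.imwrite("pics/press.png",np.hstack(A))
E
```

```text
True [634.2 116.6 130.7] [ 1.7 -0.5  3. ]
True [634.2 116.6 128.1] [-1. -1.  7.] 17.7083
```

View pics/press.png

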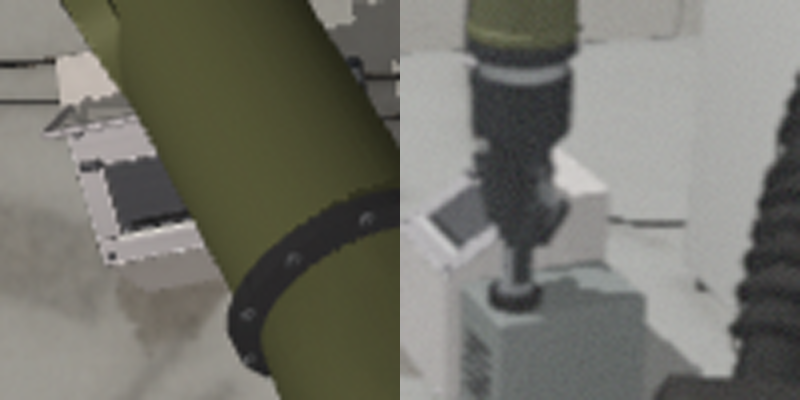

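Contact on the button is confirmed at side crop (517,295), with the flap shut at top crop (150,190). I'll push on without letting go, to be sure it has bottomed.

```bash
python3 - <<'E'
from plan import *
st=ctrl.state(); P=np.array(st["ee_pos"]); print(P,st["contact_force"])
for k in (1,2,3,4):
    h=ctrl.movel([634.2,116.6,128.1-k],max_speed=10,max_force=20); ctrl.pause(.15); s1=ctrl.state(); print(k,h,s1["ee_pos"],s1["contact_force"])
    if h or s1["contact_force"][2]>18: break
c=cams.camera("side"); cv2.imwrite("pics/press2.png",cv2.resize(c["pixels"][140:200,310:380,::-1],None,fx=8,fy=8,interpolation=cv2.INTER_CUBIC))
E
```

```text
[634.2 116.6 128.1] [-1.6 -0.6  7. ]
1 False [634.2 116.6 128.1] [-1.8 -0.7 10.7]
2 False [634.3 116.6 127.9] [-3.7 -1.3 17. ]
3 False [634.3 116.6 127.8] [-6.6 -2.1 21.5]
```

It hits a hard stop at z≈128. Backing off in small steps and reading the spring force as it rises will show the real travel.

```bash
python3 - <<'E'
from plan import *
for z in (128,129,130,131,132,133,134,135,136,138):
    ctrl.movel([634.2,116.6,z],max_speed=15); ctrl.pause(.1); s=ctrl.state(); print(s["ee_pos"][2],s["contact_force"])
ctrl.movel([634.2,116.6,240],max_speed=150)
ctrl.movel([560,60,300],max_speed=200)
ctrl.movep([450,0,330],down(1,p[2]))
ctrl.pause(.2)
s=ctrl.state(); print(s["time"],s["contact_force"])
A=[]
c=cams.camera("side"); A.append(cv2.resize(c["pixels"][120:220,300:375,::-1],None,fx=5,fy=5,interpolation=cv2.INTER_CUBIC))
c=cams.camera("top"); A.append(cv2.resize(c["pixels"][140:240,180:265,::-1],None,fx=5,fy=5,interpolation=cv2.INTER_CUBIC))
cv2.imwrite("pics/end.png",np.hstack(A))
E
```

```text
128.12633400553685 [-1.6  0.1  7.4]
128.7424792495359 [0.2 0.1 3.8]
129.91055208517247 [0.1 0.2 3.1]
130.94049782141562 [0.3 0.2 3.2]
131.9433400223032 [-0.  -1.   1.9]
132.9493899123065 [0.3 0.5 2.2]
133.94787115568693 [-0.2  0.3  1.1]
134.8558942398011 [0.8 0.2 0.2]
135.98547836123043 [0.7 0.1 0.6]
138.03344453491985 [ 0.6 -0.6  0.5]
24.9583 [-0.2 -0.1 -0.1]
```

View pics/end.png

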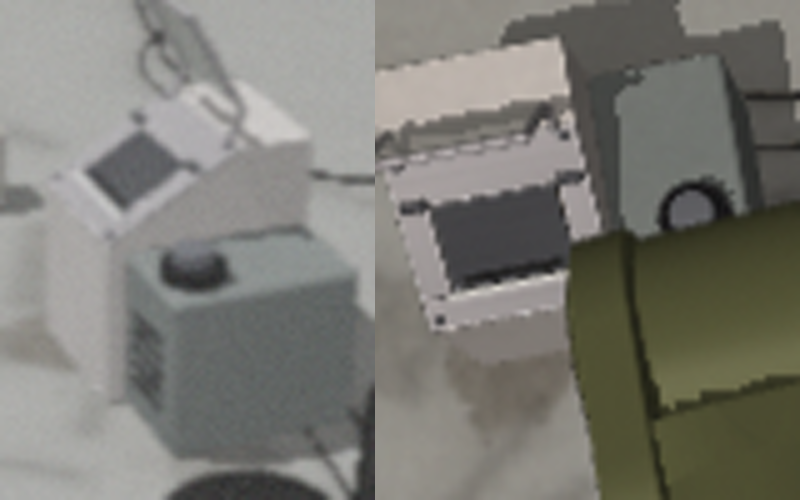

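The spring reads about 3.8 N at the stop and falls to zero near 134.5, so the button made its full 6 mm and came back up. The flap looks shut. One numerical comparison against the first picture, then hand in.

```bash
python3 - <<'E'
from plan import *
d={}
for n,o in(("side",s),("top",t)):
    c=cams.camera(n)
    poly=np.array([proj(c,w(p,F(u,v))) for u,v in((27,36),(27,-36),(-27,-36),(-27,36))]).round().astype(np.int32)
    m=cv2.fillConvexPoly(np.zeros((400,640),np.uint8),poly,1)>0
    x=c["pixels"][m].mean(1); y=o["pixels"][m].mean(1)
    d[n]=np.abs(x-y).mean(); print(n,m.sum(),"now",x.mean(),"first",y.mean(),"absdiff",d[n])
if max(d.values())<12: print(ticket.job_done())
E
```

```text
side 208 now 109.71314102564104 first 108.45192307692308 absdiff 2.3509615384615388
top 482 now 70.83748271092671 first 68.1293222683264 absdiff 3.6860304287690187
the job is handed in; nothing more can be done
None
```

The oil jar is in the well and the flap has shut behind it (it looks the same as before the insertion). The fan button was pressed fully down once and came back up, the dropper bottle and paste pot were left alone, and the job was handed in at about 25 s.

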